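Feed one memory module with one turn of the flywheel

TASK

Two hand-cranked module feeders stand on the bench; one has already delivered its memory module to the end of its lane, in the other the module still lies against the pusher. On that other feeder, take the upright crank knob and turn the flywheel clockwise (seen from above) through exactly one full revolution, so that the pusher goes out and home again, and stop with the knob back at the fixed pointer; then let go. Leave the flywheel of the feeder that has already delivered alone.

Things in the scene. Friction and masses are not known exactly. Their poses are not given: they have to be found in the camera images.
- feeder: The feeder to work, bolted down: grey cast foot and gearbox 114x120 mm, 85 mm high, on it a level steel flywheel 136 mm across, rim top at 109 mm, hub nut at 117 mm. Origin: on the table, right under the upright shaft. z up; -x runs from the shaft along the lane (156 mm wide, floor 35 mm high) to its end at x = -168 mm. A fixed pointer 12 mm wide, 109 mm high stands at x = -74 mm.
- crank_knob (a point): Middle of the grip of that feeder's crank knob, 131 mm above the table: a round black upright knob, 24 mm in diameter, from 110 mm (tapered below 114 and above 148) to 152 mm above the table, 45 mm from the shaft. It spins freely on its own pin, so a gripper may carry it round without turning. At the start it is at the pointer: x = -45, y = 0 mm in the feeder's frame.
- flywheel (a joint): Angle of that flywheel, rad: 0 at the start, knob at the pointer; grows clockwise seen from above (white arrow), 2 pi = one revolution; knob at x = -45 cos q, y = 45 sin q mm in the feeder's frame. A pawl stops it turning back past 0; no stop at one revolution. Needs about 2 N at the knob, does not coast. A crank drives the pusher 45 mm out in the first half turn, home in the second.
- module: Memory module lying loose and flat in that feeder's lane, 133 mm along the feeder's y, 30 mm along its x, 8 mm thick; origin at the centre of its underside, 35 mm above the table. It starts about 96 mm from the shaft (x = -96 mm in the feeder's frame), against the pusher, and is delivered at about x = -138 mm, near the lip at the lane's end.
- spare_flywheel (a joint): Angle of the flywheel of the second feeder, of the same make, whose module already lies at the end of its lane; rad, 0 at the start, to be left alone.

How it is judged (in metres and radians):
On the way:
1. the flywheel has been turned half a revolution and the pusher has carried the module to the end of its lane (value of joint flywheel above 3 rad and x of module in the frame of feeder below -0.126 m), for 0.02 s.
At the end, for the whole second after the job is handed in: The right flywheel has made one whole revolution and rests with its knob at the pointer again (within 12 degrees), its module lies flat at the end of the lane (within about 12 mm of x = -138 mm in the feeder's frame), and everything is at rest (value of joint flywheel between 6.07 and 6.5 rad and velocity of joint flywheel between -0.05 and 0.05 rad/s and x of module in the frame of feeder between -0.156 and -0.126 m and z of module in the frame of feeder below 0.045 m and linear speed of module below 0.02 m/s); the robot touches nothing.
It fails at once if the flywheel is turned more than 20 degrees past one revolution (value of joint flywheel above 6.63 rad).
It fails at once if the flywheel of the feeder that has already delivered is turned by more than 15 degrees (value of joint spare_flywheel above 0.26 rad).
It also fails if it takes over 45 s, if anything falls off the work surface, if the arm or the gripper's body presses on something with over 40 N, if the wrist force passes 120 N, or if a joint passes its speed limit or range.

ROBOT

A 6-joint arm with a two-finger parallel gripper is mounted at the origin on the work surface; the furniture and walls round the work are solid. World frame = base frame: x ahead of the robot, y to its left, z up, the work surface at z = 0. Lengths are in m, angles in degrees, forces in N, time in s.
With the tool pointing down it reaches from about 0.4 to 0.825 m from the base axis. Payload 7 kg.
Tool frame: the origin (TCP) lies between the finger pads; the fingertips stand 19 mm ahead of it and the grasp point (between the pads) is the TCP; z points along the fingers, y is the line along which they close (so a half turn about z gives the same grasp; the last joint's range is limited). The gripper opens to 88 mm and grips with 3 to 60 N. Pads are 19 mm wide; open, the fingers measure 130 mm over their backs; the gripper's body (78 mm by 193 mm) begins 47 mm behind the grasp point.
Start: joints at [88.642, 20.546, 0.682, 0, -70.136, -16.507], TCP at [0.207, 0.642, 0.246] pointing down, gripper open.
Joint ranges: [-176.03, 176.03], [-82.01, 121.73], [-58.28, 71.71], [-173.87, 95.51], [-174.79, -0.11], [-173.66, 173.66]. Speed limits (degrees/s): [136.94, 136.94, 172.46, 180, 180, 180].

INTERFACE

Orientations are given as [roll, pitch, yaw] about the fixed x, y, z axes, in that order (R = Rz(yaw) Ry(pitch) Rx(roll)).
In Python, from plant import r gives the robot as it stands. The module is installed in compiled form; this text tells all that it offers.
- The arm moves only by the shell command python3 -m pendant 'ROWS' [OPENING] [FORCE]. ROWS is JSON, a list of rows, each a list of 6 numbers: the shift along the tool's x, y, z in mm, then the turn, a rotation vector about the tool's x, y, z in rad. In form: [[tx, ty, tz, wx, wy, wz], ...]. A call has 1 to 20 rows; each row is the pose to reach, as a shift and turn from the pose commanded when the call began, along the tool's axes at that moment; what a row does not reach only later rows make up. A row lasts 1/8 s, in which the tool goes at most 62.5 mm and 10.7 degrees, less where a joint would pass 70% of its speed; a pose out of reach is approached as far as the arm can. A call with a gripper value outside its range is refused whole. OPENING is the finger opening in mm, from 0 to 87.6, set as the call begins (- or left out, the last holds). The fingers move at their own pace and stop on an object; FORCE is the grip in N (left out, the last holds). Time passes only in rows, so rows that repeat a pose let the fingers close. It gives the time, the measured TCP pose, the force, the opening and the grip force at its end, in the units of the state.
- r.get_state(): the state, without advancing time (a new reading comes with each control period).
- r.capture(name): name is "side" or "top" or "wrist"; returns the picture (420x560x3 uint8, red, green, blue); there is no depth.
- r.camera_params(name): a dict with "mtx" (3x3 intrinsics, pixels), "rvec" (rotation vector, rad) and "tvec" (3), from world to camera coordinates, as OpenCV has them; the wrist camera has in their place "mount" (4x4, takes a point from camera to tool coordinates, whose origin is the TCP and whose axes are the flange's). Camera axes: x right, y down, z forward; pixel columns grow to the right and rows downward; lengths in m; the calibration is good to about 2 mm. A picture is of the moment at which its call begins: read the wrist's pose just before it. camera_params takes no time and is no camera call.
- r.close_job(): hands the job in; it is judged then, once.
The state is a dict: "time_s": time; "joints": joint angles; "qd": joint speeds; "joint_torque": joint torques, N m; "tcp_pos": TCP position; "eef_rot": TCP orientation; "contact_force": force on the tool from outside, world axes, zero at the start; "moment": the same for the moment, N m; "gripper_width": finger opening in m; "gripper_force": force on a finger pad.
Only numpy, scipy, OpenCV 4.12 (cv2) and the standard library are available. Lean on these libraries where they do the work, as an engineer would, in place of code of your own. Each camera call takes 0.05 s, during which the arm holds its last target. There are 200 camera calls.

## Working session

There is one attempt and no reset: what is moved stays moved. The work goes in short steps, Python scripts to look and compute and a shell command to move; the robot and the scene stay as the last step left them, time stands still between calls to the robot, and variables do not carry over. Pictures are saved under pics/ and viewed, at most 10 in all, crops included, and the job is handed in when it is done.

```bash
mkdir -p pics; python3 - <<'E'
from plant import r
import cv2
s=r.get_state();print(s)
for n in("top","side"):
    cv2.imwrite(f"pics/{n}0.png",cv2.cvtColor(r.capture(n),cv2.COLOR_RGB2BGR));print(n,r.camera_params(n))
print(r.camera_params("wrist"))
E
```

```text
{'time_s': 0.0, 'joints': array([ 8.86429069e+01,  2.05896604e+01,  6.33370975e-01, -2.11212922e-02,
       -7.01362983e+01, -1.65059020e+01]), 'qd': array([ 0.00513825, -0.03252806, -0.00776225, -0.01497834, -0.00863283,
        0.02447203]), 'joint_torque': array([-3.94483031e-04, -5.82716274e+01,  2.93054366e+01,  6.99729323e+00,
        7.06183855e-03, -1.61405947e-04]), 'tcp_pos': array([0.20693846, 0.64200337, 0.24463649]), 'eef_rot': array([ 1.79905586e+02, -7.27093028e-03, -1.78701819e+01]), 'contact_force': array([-0.1269199 ,  0.29600115, -0.09429241]), 'moment': array([-0.00511238, -0.01325082,  0.00712479]), 'gripper_force': 0.0, 'gripper_width': 0.08809807413387184}
top {'mtx': array([[402.35400241,   0.        , 277.0803457 ],
       [  0.        , 402.35400241, 206.12508305],
       [  0.        ,   0.        ,   1.        ]]), 'rvec': array([ 2.04760234, -2.18697347,  0.22928556]), 'tvec': array([-0.04715969,  0.56455258,  0.82503101])}
side {'mtx': array([[442.7390074 ,   0.        , 273.14154532],
       [  0.        , 442.7390074 , 209.39810677],
       [  0.        ,   0.        ,   1.        ]]), 'rvec': array([ 1.90094836, -0.25752381,  0.18638538]), 'tvec': array([-0.54364568,  0.12651363,  0.81821587])}
{'mtx': array([[327.84728018,   0.        , 286.31657175],
       [  0.        , 327.84728018, 209.11087163],
       [  0.        ,   0.        ,   1.        ]]), 'mount': array([[ 2.27479707e-04, -9.53166165e-01, -3.02447037e-01,
         8.28693355e-02],
       [ 9.99999083e-01, -1.86868669e-04,  1.34104931e-03,
         3.57141826e-04],
       [-1.33476070e-03, -3.02447065e-01,  9.53165249e-01,
        -1.39088906e-01],
       [ 0.00000000e+00,  0.00000000e+00,  0.00000000e+00,
         1.00000000e+00]])}
```

View pics/top0.png

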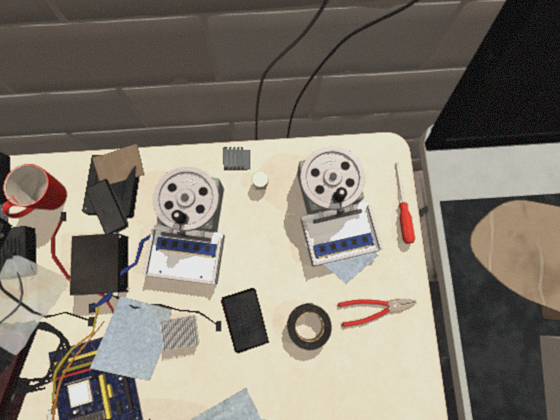

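View pics/side0.png

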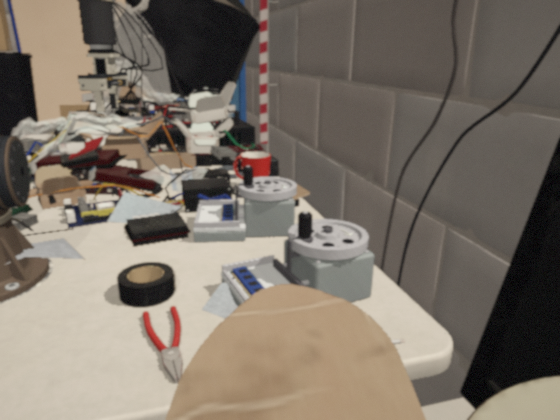

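The top view shows two feeders: the left one has its hub near (185,197), knob (180,217) and module (186,247); the right one has its hub near (332,177), knob (338,196) and module (343,245). The left module looks closer to its pusher, and I'll check that by measuring.

```bash
cat > h.py <<'E'
import numpy as np, cv2
from plant import r
def ray(n,uv,z,T=None):
    p=r.camera_params(n); d=np.linalg.inv(p["mtx"])@[uv[0],uv[1],1]
    if T is None:
        R=cv2.Rodrigues(p["rvec"])[0]; c=-R.T@p["tvec"].ravel(); d=R.T@d
    else:
        M=T@p["mount"]; c=M[:3,3]; d=M[:3,:3]@d
    return c+d*(z-c[2])/d[2]
def tool():
    from scipy.spatial.transform import Rotation as Ro
    s=r.get_state(); T=np.eye(4); T[:3,:3]=Ro.from_euler("xyz",s["eef_rot"],degrees=True).as_matrix(); T[:3,3]=s["tcp_pos"]; return T
E
python3 - <<'E'
from h import *
im=cv2.imread("pics/top0.png")
hsv=cv2.cvtColor(im,cv2.COLOR_BGR2HSV)
m=cv2.inRange(hsv,(105,120,40),(130,255,200)); m[:,:145]=0; m[265:]=0; 
for c in cv2.findContours(m,0,2)[0]:
    if cv2.contourArea(c)>60: print("blue",cv2.minAreaRect(c),ray("top",cv2.minAreaRect(c)[0],.043))
for h,k in (((185,197),(180,217)),((332,177),(338,196))):
    print(ray("top",h,.117),ray("top",k,.15))
T=tool();cv2.imwrite("pics/w0.png",cv2.cvtColor(r.capture("wrist"),cv2.COLOR_RGB2BGR))
cv2.imwrite("pics/z.png",cv2.resize(im[140:290,140:390],None,fx=3.2,fy=3.2,interpolation=2))
E
```

```text
blue ((185.84617614746094, 246.2307891845703), (58.048255920410156, 10.666986465454102), 7.125016689300537) [0.487044  0.1205059 0.043    ]
blue ((343.00396728515625, 244.3173065185547), (10.283218383789062, 57.57715606689453), 77.19573211669922) [ 0.46861984 -0.22298169  0.043     ]
[0.57948742 0.10428754 0.117     ] [0.53196043 0.10770929 0.15      ]
[ 0.60227385 -0.20110997  0.117     ] [ 0.55371539 -0.20385799  0.15      ]
```

View pics/z.png

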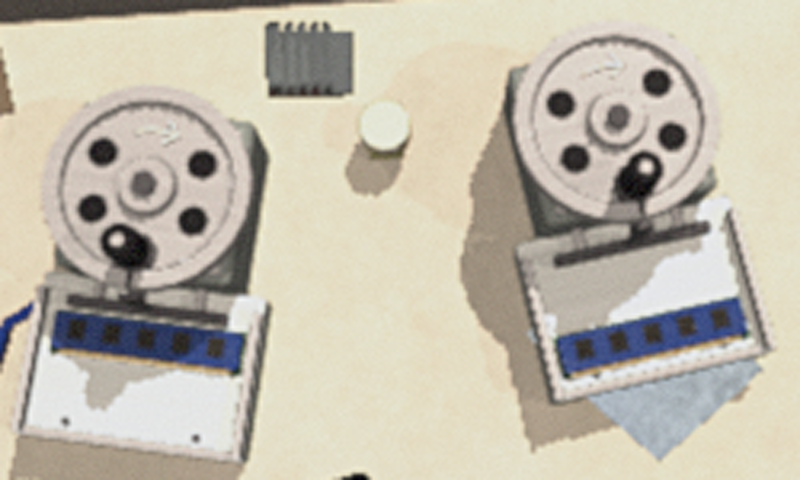

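View pics/w0.png

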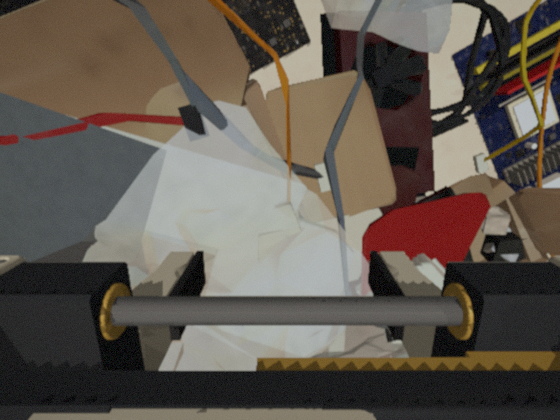

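The zoomed view confirms that the left feeder's module lies against its pusher and the right one's is delivered, so the left feeder is the target. The wrist view doesn't show the feeders yet. I'll move above the left one.

```bash
python3 - <<'E'
from h import *
print("edge",ray("top",(215,143),0))
T=tool(); print(np.linalg.inv(T)@[0.533,0.110,0.24,1]*1000)
E
```

```text
edge [0.73779249 0.05437322 0.        ]
[ 473.52316307  406.45022257    5.42221756 1000.        ]
```

```bash
python3 -m pendant '[[40,34,0,0,0,0],[80,68,0,0,0,0],[120,102,0,0,0,0],[160,137,0,0,0,0],[200,172,0,0,0,0],[240,206,0,0,0,0],[280,240,0,0,0,0],[320,275,0,0,0,0],[360,309,0,0,0,0],[395,340,0,0,0,0],[425,365,0,0,0,0],[450,386,0,0,0,0],[465,400,0,0,0,0],[473,406,0,0,0,0],[473,406,0,0,0,0],[473,406,0,0,0,0]]'
python3 - <<'E'
from plant import r
print(r.get_state()["joints"])
E
```

```text
time_s: 2.15
tcp_pos: [0.5325, 0.1114, 0.2455]
eef_rot: [-180.0, 0.0, -17.8]
contact_force: [0.7, -0.2, -0.5]
gripper_width: 0.0873
gripper_force: 0.0
[ 3.24602701e+01  8.22368087e+00 -1.59177422e+01 -9.05454480e-03
 -6.58590255e+01  3.97045767e+01]
```

```bash
python3 -m pendant '[[0,0,0,0,0,0.1],[0,0,0,0,0,0.27],[0,0,0,0,0,0.44],[0,0,0,0,0,0.61],[0,0,0,0,0,0.78],[0,0,0,0,0,0.95],[0,0,0,0,0,1.12],[0,0,0,0,0,1.29],[0,0,0,0,0,1.46],[0,0,0,0,0,1.63],[0,0,0,0,0,1.8],[0,0,0,0,0,1.97],[0,0,0,0,0,2.14],[0,0,0,0,0,2.31],[0,0,0,0,0,2.48],[0,0,0,0,0,2.65],[0,0,0,0,0,2.82],[0,0,0,0,0,3.0],[0,0,0,0,0,3.0],[0,0,0,0,0,3.0]]'
python3 - <<'E'
from h import *
T=tool();np.save("T1.npy",T);cv2.imwrite("pics/w1.png",cv2.cvtColor(r.capture("wrist"),cv2.COLOR_RGB2BGR));print(r.get_state()["joints"])
E
```

```text
time_s: 4.65
tcp_pos: [0.5325, 0.1113, 0.2456]
eef_rot: [180.0, 0.0, 170.5]
contact_force: [0.1, -0.2, 0.3]
gripper_width: 0.0874
gripper_force: 0.0
[ 3.24373369e+01  8.22317930e+00 -1.59112212e+01  1.37865763e-04
 -6.58613760e+01 -1.31971039e+02]
```

View pics/w1.png

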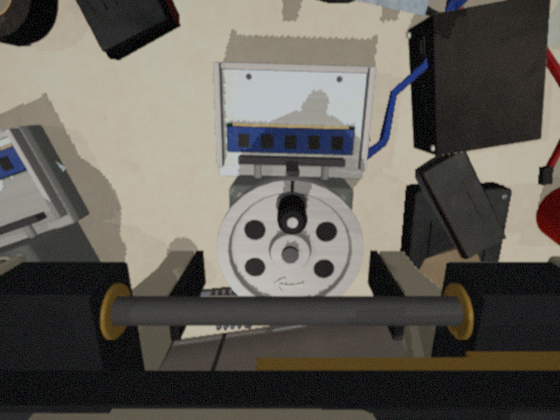

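The wrist view shows the feeder squarely: knob top near (292,222), hub nut (291,254), lane end corners about (217,64) and (375,68).

```bash
python3 - <<'E'
from h import *
T=np.load("T1.npy"); im=cv2.imread("pics/w1.png")
hsv=cv2.cvtColor(im,cv2.COLOR_BGR2HSV)
m=cv2.inRange(hsv,(105,100,40),(130,255,220)); m[:,:200]=0; m[:,370:]=0
c=max(cv2.findContours(m,0,2)[0],key=cv2.contourArea); b=cv2.boxPoints(cv2.minAreaRect(c)); print("mod",cv2.minAreaRect(c)[0])
P=[ray("wrist",q,.043,T) for q in b]; print(np.round(P,4),np.mean(P,0))
g=cv2.cvtColor(im,cv2.COLOR_BGR2GRAY)
d=(g[185:245,270:315]<60).astype(np.uint8); n,l,st,ce=cv2.connectedComponentsWithStats(d); 
for i in range(1,n):
    if st[i,4]>80: print("dark",st[i]+[270,185,0,0,0],ce[i]+[270,185])
d=g[240:268,276:308]; 
for i in range(0,28,2): print(d[i,::2])
h=ray("wrist",(291,254),.117,T);k=ray("wrist",(292,221),.151,T);print("hub",h,"knob",k,h-k,np.degrees(np.arctan2(*(h-k)[1::-1])))
E1=ray("wrist",(217,64),.045,T);E2=ray("wrist",(375,68),.045,T);print(E1,E2,E1-E2)
cv2.imwrite("pics/z1.png",cv2.resize(im[170:300,200:380],None,fx=4,fy=4,interpolation=2))
E
```

```text
mod (290.2901916503906, 139.8224334716797)
[[0.4861 0.0564 0.043 ]
 [0.4619 0.0624 0.043 ]
 [0.4858 0.187  0.043 ]
 [0.5106 0.1838 0.043 ]] [0.48610611 0.12242014 0.043     ]
dark [278 185  29  49 899] [291.67408231 210.95884316]
[145 176 178 178 173 171 165 176 172 162 172 172 175 166 122  95]
[176 176 176 174 176 161 139 153 128 126 155 171 175 174 166 120]
[177 174 176 175 171 134 119 121 119 119 122 147 171 174 171 156]
[177 178 177 179 161  91  68  57  79 107 113 142 174 174 173 172]
[176 176 175 160  86  47  61  70  63  52  85 132 169 165 169 169]
[177 178 177 131  58  87  85  83  85  81  61 111 160 167 171 173]
[180 181 176  96  87  84  88  82  88  85  83 121 168 167 173 173]
[183 184 171  87  86  88  88  86  81  87  85 115 169 174 178 176]
[185 186 178 109  91  92  83  88  88  83  86 120 173 171 174 179]
[186 186 184 133  89  84  91  89  89  89  87 141 174 173 177 177]
[185 183 181 173 116  91  89  90  91  87 125 168 175 175 175 172]
[181 180 180 182 168 129 106 102 111 132 172 175 174 176 175 163]
[182 182 182 181 181 179 171 168 175 176 177 177 176 175 167 167]
[181 183 182 182 181 180 182 180 179 177 178 180 177 167 169 175]
hub [0.57788289 0.1072617  0.117     ] knob [0.53486067 0.11459229 0.151     ] [ 0.04302222 -0.00733059 -0.034     ] -9.669809619856851
[0.40410856 0.06490705 0.045     ] [0.43242642 0.21312909 0.045     ] [-0.02831786 -0.14822204  0.        ]
```

View pics/z1.png

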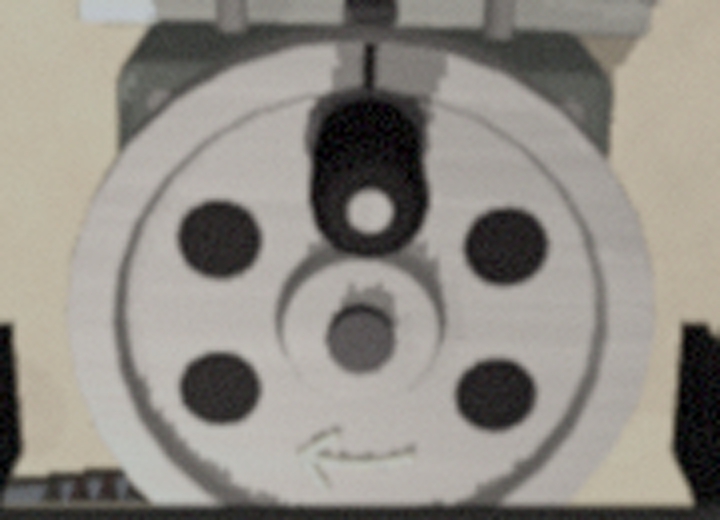

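```bash
python3 -m pendant '[[-1,2,15,0,0,0.023],[-2,4,35,0,0,0.023],[-2,4,55,0,0,0.023],[-2,4,75,0,0,0.023],[-2,4,90,0,0,0.023],[-2,4,100,0,0,0.023],[-2,4,105,0,0,0.023],[-2,4,105,0,0,0.023],[-2,4,105,0,0,0.023]]'
python3 -m pendant '[[0,0,0,0,0,0],[0,0,0,0,0,0],[0,0,0,0,0,0],[0,0,0,0,0,0],[0,0,0,0,0,0],[0,0,0,0,0,0],[0,0,0,0,0,0],[0,0,0,0,0,0]]' 18 20
python3 - <<'E'
from h import *
cv2.imwrite("pics/w2.png",cv2.cvtColor(r.capture("wrist"),cv2.COLOR_RGB2BGR))
E
```

```text
time_s: 5.82
tcp_pos: [0.5357, 0.1147, 0.1411]
eef_rot: [180.0, 0.0, 168.9]
contact_force: [0.7, 0.3, -0.0]
gripper_width: 0.0876
gripper_force: 0.0
time_s: 6.82
tcp_pos: [0.5354, 0.1146, 0.1405]
eef_rot: [180.0, 0.0, 168.9]
contact_force: [0.4, 0.4, 0.8]
gripper_width: 0.023
gripper_force: 20.0
```

View pics/w2.png

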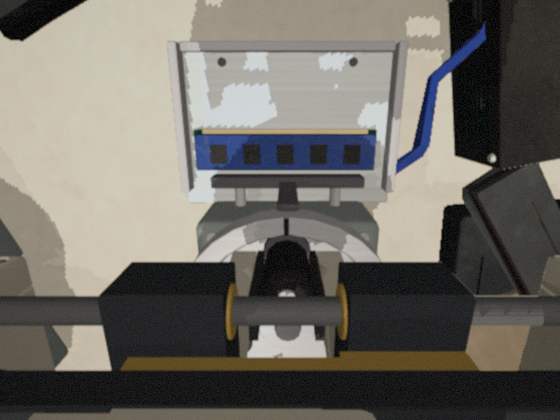

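The close view shows both pads on the knob with the module still against the pusher (row ~150). Turning the first quarter now.

```bash
python3 -m pendant '[[-0.7,7.8,0,0,0,0],[-2.7,15.4,0,0,0,0],[-6,22.5,0,0,0,0],[-10.5,28.9,0,0,0,0],[-16.1,34.5,0,0,0,0],[-22.5,39,0,0,0,0],[-29.6,42.3,0,0,0,0],[-37.2,44.3,0,0,0,0],[-45,45,0,0,0,0],[-45,45,0,0,0,0],[-45,45,0,0,0,0]]'
```

```text
time_s: 8.25
tcp_pos: [0.5891, 0.1504, 0.1406]
eef_rot: [179.9, 0.1, 168.9]
contact_force: [2.2, 4.6, -2.8]
gripper_width: 0.0237
gripper_force: 20.0
```

```bash
python3 -m pendant '[[-7.8,-0.7,0,0,0,0],[-15.4,-2.7,0,0,0,0],[-22.5,-6,0,0,0,0],[-28.9,-10.5,0,0,0,0],[-34.5,-16.1,0,0,0,0],[-39,-22.5,0,0,0,0],[-42.3,-29.6,0,0,0,0],[-44.3,-37.2,0,0,0,0],[-45,-45,0,0,0,0],[-45,-45,0,0,0,0],[-45,-45,0,0,0,0]]'
python3 - <<'E'
from h import *
T=tool();im=cv2.cvtColor(r.capture("wrist"),cv2.COLOR_RGB2BGR);cv2.imwrite("pics/w3.png",im)
cv2.imwrite("pics/t3.png",cv2.cvtColor(r.capture("top"),cv2.COLOR_RGB2BGR))
hsv=cv2.cvtColor(im,cv2.COLOR_BGR2HSV)
m=cv2.inRange(hsv,(105,100,40),(130,255,220))
for c in cv2.findContours(m,0,2)[0]:
    if cv2.contourArea(c)>800:
        q=cv2.minAreaRect(c)[0]; p=ray("wrist",q,.043,T)[:2]-[.5785,.1065]; a=np.radians(-10.8)
        print(q,p@[np.cos(a),np.sin(a)])
E
```

```text
time_s: 9.62
tcp_pos: [0.6235, 0.0963, 0.1406]
eef_rot: [-179.9, -0.0, 168.9]
contact_force: [1.6, -2.3, -0.3]
gripper_width: 0.0232
gripper_force: 20.0
```

View pics/w3.png

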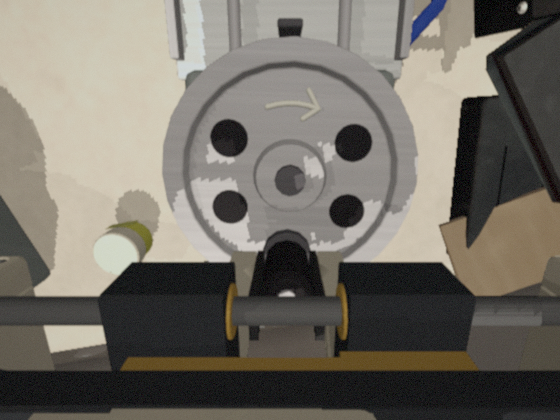

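The view shows the half turn done: arrow on the lane side, knob on the far side at (288,295). The module is out of frame beyond the top edge.

```bash
python3 -m pendant '[[0.7,-7.8,0,0,0,0],[2.7,-15.4,0,0,0,0],[6,-22.5,0,0,0,0],[10.5,-28.9,0,0,0,0],[16.1,-34.5,0,0,0,0],[22.5,-39,0,0,0,0],[29.6,-42.3,0,0,0,0],[37.2,-44.3,0,0,0,0],[45,-45,0,0,0,0],[45,-45,0,0,0,0],[45,-45,0,0,0,0]]'
python3 - <<'E'
from h import *
im=cv2.imread("pics/t3.png");hsv=cv2.cvtColor(im,cv2.COLOR_BGR2HSV)
m=cv2.inRange(hsv,(105,120,40),(130,255,200)); m[:,:145]=0; m[290:]=0;a=np.radians(-10.8)
for c in cv2.findContours(m,0,2)[0]:
    if cv2.contourArea(c)>60: q=cv2.minAreaRect(c);print(q,(ray("top",q[0],.043)[:2]-[.5785,.1065])@[np.cos(a),np.sin(a)])
E
```

```text
time_s: 11.1
tcp_pos: [0.5704, 0.0623, 0.1406]
eef_rot: [179.9, 0.0, 168.9]
contact_force: [-1.2, 6.6, 0.1]
gripper_width: 0.0237
gripper_force: 20.0
((182.62734985351562, 264.9630126953125), (58.56005859375, 11.266237258911133), 7.001267910003662) -0.13337339735332143
((343.0176086425781, 244.3293914794922), (10.412662506103516, 57.59503173828125), 77.47119140625) -0.04621794332764664
```

```bash
python3 -m pendant '[[7.8,0.7,0,0,0,0],[15.4,2.7,0,0,0,0],[22.5,6,0,0,0,0],[28.9,10.5,0,0,0,0],[34.5,16.1,0,0,0,0],[39,22.5,0,0,0,0],[42.3,29.6,0,0,0,0],[44.3,37.2,0,0,0,0],[45,45,0,0,0,0],[45,45,0,0,0,0],[45,45,0,0,0,0],[45,45,0,0,0,0]]'
```

```text
time_s: 12.6
tcp_pos: [0.5354, 0.1146, 0.1406]
eef_rot: [180.0, 0.0, 168.9]
contact_force: [1.8, 1.5, -1.6]
gripper_width: 0.0234
gripper_force: 20.0
```

Back at the grasp pose; release and rise.

```bash
python3 -m pendant '[[0,0,0,0,0,0],[0,0,0,0,0,0],[0,0,0,0,0,0],[0,0,0,0,0,0],[0,0,0,0,0,0],[0,0,0,0,0,0],[0,0,0,0,0,0],[0,0,0,0,0,0]]' 87.6
python3 -m pendant '[[0,0,-10,0,0,0],[0,0,-30,0,0,0],[0,0,-55,0,0,0],[0,0,-80,0,0,0],[0,0,-100,0,0,0],[0,0,-105,0,0,0],[0,0,-105,0,0,0],[0,0,-105,0,0,0]]'
python3 - <<'E'
from h import *
im=cv2.cvtColor(r.capture("wrist"),cv2.COLOR_RGB2BGR);cv2.imwrite("pics/w4.png",im)
E
```

```text
time_s: 13.6
tcp_pos: [0.5354, 0.1145, 0.1406]
eef_rot: [-180.0, -0.0, 168.9]
contact_force: [-0.2, -0.4, -0.0]
gripper_width: 0.0875
gripper_force: 0.0
time_s: 14.6
tcp_pos: [0.5349, 0.1143, 0.2447]
eef_rot: [-180.0, -0.1, 168.9]
contact_force: [-0.2, 0.5, -0.7]
gripper_width: 0.0874
gripper_force: 0.0
```

View pics/w4.png

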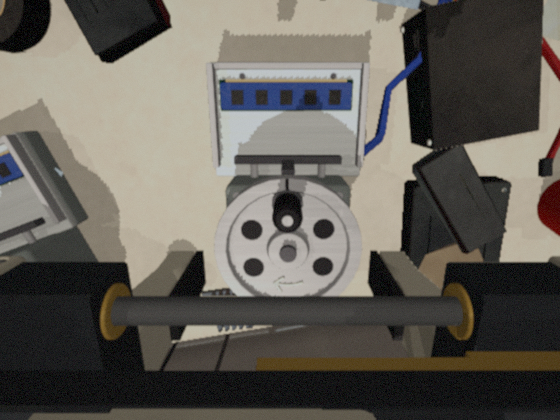

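The final view shows the knob (288,220) back in line with the pointer, the pusher home (row ~159), and the module at the lane end (286,95). The gripper is clear.

```bash
python3 -c "
from plant import r
print(r.close_job())"
```

```text
the job is handed in; nothing more can be done
None
```

I turned the left feeder's flywheel one full revolution clockwise and let go with the knob back at the pointer; its module lies at the lane end, the right feeder was never touched, and the job is handed in (no verdict was returned).

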